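# Index a pendant disc to its next station and dot it

### The arm

A 6-joint arm with a two-finger parallel gripper is mounted at the origin on the work surface; the furniture and walls round the work are solid. World frame = base frame: x ahead of the robot, y to its left, z up, the work surface at z = 0. Lengths are in m, angles in degrees, forces in N, time in s.
With the tool pointing down it reaches from about 0.3 to 0.75 m from the base axis. Payload 8.5 kg.
Tool frame: the origin (TCP) lies between the finger pads; the fingertips stand 17 mm ahead of it and the grasp point (between the pads) lies 2 mm behind it; z points along the fingers, y is the direction in which the jaws open and shut (so a half turn about z gives the same grasp; the last joint's range is limited). The gripper opens to 85 mm and grips with 20 to 120 N. Pads are 22 mm wide; open, the fingers measure 114 mm over their backs; the gripper's body (76 mm by 85 mm) begins 54 mm behind the grasp point. The pads swing forward as they close: fully open they stand 13 mm farther back than shut.
Start: joints at [-76.507, 21.807, 74.336, -0, 83.858, -12.336], TCP at [0.24, -0.495, 0.248] pointing down, gripper open.
Joint ranges: [-178.18, 178.18], [-50.72, 133.34], [12.68, 142.11], [-81.47, 261.47], [9.98, 163.14], [-165.26, 165.26]. Speed limits (degrees/s): [136.94, 136.94, 180, 180, 180, 180].

### API

Orientations are given as a 3x3 rotation matrix whose columns are the frame's x, y, z axes.
In Python, from rig import readout, eyes, env gives the robot as it stands.
- The arm moves only by the tool arm_command, never from a script. Its argument "rows" is text: rows parted by semicolons, each of 7 numbers parted by spaces: the closure, from 0 (fully open) to 1 (shut), then the shift along the tool's x, y, z in mm, then the turn, a rotation vector about the tool's x, y, z in degrees. In form: grip dx dy dz rx ry rz; .... A call has 1 to 5 rows; each row shifts and turns the commanded pose from where the row before left it, along the tool's axes as they then stand; what a row does not reach is not made up. A row lasts 1/12 s, in which the tool goes at most 41.7 mm and 7.16 degrees, less where a joint would pass 70% of its speed; a pose out of reach is approached as far as the arm can. A call with a gripper value outside its range is refused whole. The fingers move at their own pace and stop on an object; "squeeze" is the grip in N (left out, the last holds). Time passes only in rows, so rows that do not move let the fingers close. It gives the time, the measured TCP pose, the force and the opening at its end, in the units of the state.
- readout.observe(): the state, without advancing time (a new reading comes with each control period).
- eyes.get_image(name): name is "scene" or "top"; returns the picture (420x560x3 uint8, red, green, blue); there is no depth.
- eyes.camera_model(name): a dict with "mtx" (3x3 intrinsics, pixels), "view" (4x4, takes a point from world to camera coordinates). Camera axes: x right, y up, looking along -z (the intrinsics and any distortion apply to the point x, -y, -z); pixel columns grow to the right and rows downward; lengths in m; the calibration is good to about 2 mm. A picture is of the moment at which its call begins. camera_model takes no time and is no camera call.
- env.close_job(): hands the job in, once; it reports no verdict.
The state is a dict: "time_s": time; "q": joint angles; "qvel": joint speeds; "joint_efforts": joint torques, N m; "position": TCP position; "tool_rot": TCP orientation; "ft_force": force on the tool from outside, world axes, zero at the start; "wrist_torque": the same for the moment, N m; "grip_width": finger opening in m.
Only numpy, scipy, OpenCV 4.12 (cv2) and the standard library are available. Lean on these libraries where they do the work, as an engineer would, in place of code of your own. Each camera call takes 0.05 s, during which the arm holds its last target. There are 200 camera calls.

### The job

A brass pendant disc is being dotted round its rim on the dividing fixture. Pull up the spring knob on the index arm, swing the arm clockwise (seen from above) to the very next hole of the plate and let the pin snap fully home; then push the dot punch all the way down to mark the disc and let it spring back up. The punch must not be pressed unless the arm is locked in that next hole, and the things lying beside the fixture must stay where they are.

Things in the scene. Friction and masses are not known exactly. Their poses are not given: they have to be found in the camera images.
- fixture: Dividing fixture, fixed on the bench: dark base 220 x 180 x 14 mm, on it a steel plate 166 mm across with eight holes; over it an arm and, turning with it, a brass disc 64 mm across (top at 60 mm, thumb nut to 70 mm). Origin: on the bench under the spindle's axis, z up, x from the spindle to the punch's column (26 mm thick, 104 mm from the axis, 104 mm high). The arm lies on the -x side.
- index_arm (a joint): Turn of the index arm about the spindle's upright axis, rad, growing clockwise seen from above. Starts at about 0, locked in a hole; in the next clockwise hole it reads 0.785 (play 0.015 either way; holes lie 45 degrees apart). With the pin out of the holes it turns freely (under 1 N at the knob) and stays where it is left.
- index_plunger (a joint): Lift of the spring pin with its knob, m: 0 home in a hole, above 0.008 clear of the plate's top (let go there, it slides on the plate), 0.014 at its upper stop. The spring pushes down with 5 N when home, 9 N at the stop. The 8 mm pin has a round nose and the holes are 10 mm: let go within 3 mm of a hole's centre it drops in by itself.
- dot_punch (a joint): Downward travel of the dot punch, m: 0 up at rest, 0.007 at the bottom, its point on the disc. Its spring takes 3 N to start and 6 N fully down, and returns it.
- knob_centre (a point): Centre of the knurled dark steel knob on the pin at the arm's end: upright, round, 26 mm across, 16 mm high, turning freely about its own axis; 70 mm from the spindle's axis, 76 mm above the bench when home. Below it a 9 mm stem, then a collar 18 mm across with its top at 57 mm, then the arm (20 mm wide, top at 42 mm). Moves with the knob.
- next_hole (a point): Centre of the mouth of the next clockwise hole, in the plate's top, 30 mm above the bench and 70 mm from the spindle's axis; fixed to the fixture.
- spindle_axis (a point): Point on the axis about which the arm turns, at the height of the plate's top (30 mm above the bench); fixed to the fixture. Elsewhere on the bench: a tall rolling mill with a crank fills the far left corner (x over 0.48, y over 0.15 m); come to the fixture round or well above it.
- punch_cap (a point): Centre of the top of the dot punch's round black cap, 26 mm across, 122 mm above the bench at rest, 23 mm from the spindle's axis on the column's side; under it the end of the column's bracket (top at 96 mm). Press it straight down. Moves with the punch.
- beeswax: Lump of beeswax, 43 x 43 x 26 mm, beside the fixture; a bystander to leave alone. Origin at the centre of its underside.
- loupe: Black eye loupe, 30 mm across, 26 mm high, beside the fixture; a bystander to leave alone. Origin at the centre of its underside.
- needle_file: Needle file, 155 mm long, lying along the fixture's right side; a bystander to leave alone. Origin at the centre of its underside.

How it is judged:
By the outcome, as a careful person would: the job done as asked, in the order asked, and still so for the second after the job is handed in, with the robot touching nothing.
It also fails if it takes over 48 s, if anything falls off the work surface, if the arm or the gripper's body presses on something with over 40 N, if the wrist force passes 120 N, or if a joint passes its speed limit or range.

## Working session

There is one attempt and no reset: what is moved stays moved. The work goes in short steps, Python scripts to look and compute and a tool call to move; the robot and the scene stay as the last step left them, time stands still between calls to the robot, and variables do not carry over. Pictures are saved under pics/ and viewed, about 8 in all and at most 12, crops included, and the job is handed in when it is done.

Besides the shell and the picture viewer there is one more tool, called after "Emit:" in YAML: its name, and indented under it one key for each argument. arm_command: Moves the arm, as the interface text tells. Its arguments: {"type":"object","properties":{"rows":{"type":"string"},"squeeze":{"type":"number"}},"required":["rows"]}

```bash
mkdir -p pics; python3 - <<'E'
from rig import readout, eyes, env
import cv2,json,numpy as np
for n in ("scene","top"):
    im=eyes.get_image(n); cv2.imwrite(f"pics/{n}0.png",im[:,:,::-1])
    m=eyes.camera_model(n); print(n,{k:np.round(v,4).tolist() if not isinstance(v,str) else v for k,v in m.items()})
s=readout.observe(); print(s)
E
```

```text
scene {'mtx': [[521.8628, 0.0, 271.9528], [0.0, 521.8628, 203.5678], [0.0, 0.0, 1.0]], 'view': [[0.9148, -0.4038, 0.0007, -0.5142], [0.1809, 0.4114, 0.8933, -0.1889], [-0.361, -0.8171, 0.4494, -0.923], [0.0, 0.0, 0.0, 1.0]]}
top {'mtx': [[382.3906, 0.0, 281.2368], [0.0, 382.3906, 211.3991], [0.0, 0.0, 1.0]], 'view': [[-0.0267, -0.9992, 0.029, -0.0291], [0.9988, -0.0255, 0.0414, -0.5672], [-0.0406, 0.0301, 0.9987, -0.9382], [0.0, 0.0, 0.0, 1.0]]}
{'time_s': 0.1, 'q': array([-7.65058229e+01,  2.18383979e+01,  7.43805759e+01, -1.21209504e-03,
        8.38577995e+01, -1.23362550e+01]), 'qvel': array([-0.04886699, -0.0109667 , -0.1327104 , -0.01317453,  0.11700216,
       -0.10039035]), 'joint_efforts': array([ 4.26480183e-03, -4.49220049e+01, -2.31656152e+01, -9.77232708e-05,
        3.72105249e-03, -2.86468214e-06]), 'position': array([ 0.2395704 , -0.49480825,  0.24776065]), 'tool_rot': array([[ 9.00086527e-01,  4.35711065e-01, -3.33125281e-04],
       [ 4.35711111e-01, -9.00085631e-01,  1.29804922e-03],
       [ 2.65733130e-04, -1.31350300e-03, -9.99999102e-01]]), 'ft_force': array([0.68212027, 0.64545375, 1.18695209]), 'wrist_torque': array([ 0.07310151, -0.04019931,  0.02516688]), 'grip_width': 0.08531487342037562}
```

View pics/scene0.png

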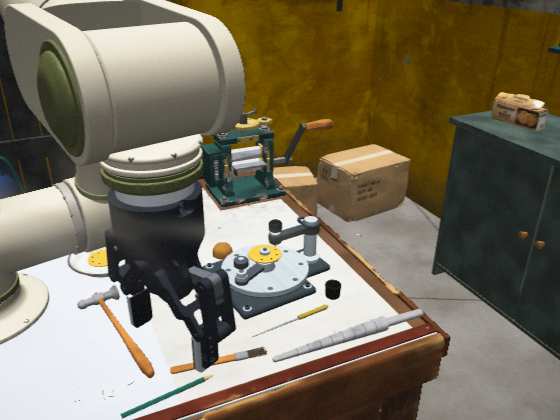

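View pics/top0.png

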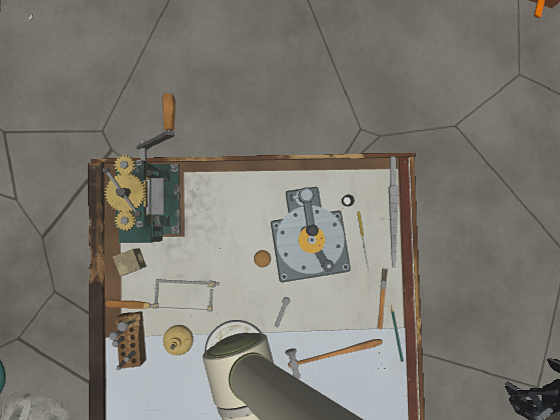

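```bash
python3 - <<'E'
import cv2,numpy as np
a=cv2.imread("pics/top0.png")[180:290,260:370]; b=cv2.imread("pics/scene0.png")[210:320,205:345]
a=cv2.resize(a,(440,440),interpolation=cv2.INTER_CUBIC)
b=cv2.resize(b,(560,440),interpolation=cv2.INTER_CUBIC)
cv2.imwrite("pics/c0.png",np.hstack([a,b[:,:350]])); cv2.imwrite("pics/c0.png",cv2.resize(np.hstack([a,b]),(800,352)))
E
```

```text
(no output)
```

View pics/c0.png

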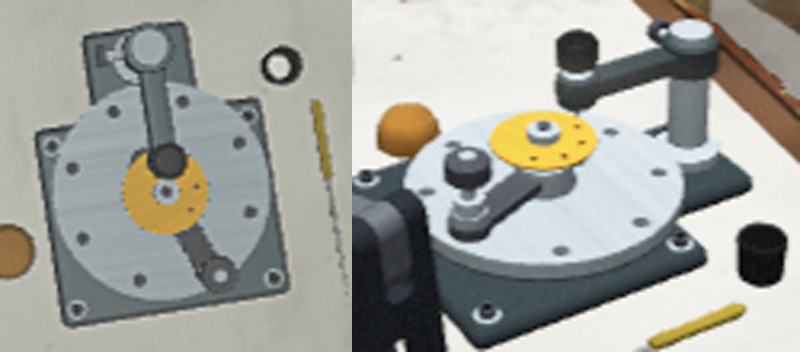

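```bash
cat > h.py <<'E'
import numpy as np,cv2
from rig import readout,eyes,env
def ray(n,uv):
    m=eyes.camera_model(n);K=np.array(m["mtx"]);V=np.array(m["view"])
    d=np.linalg.solve(K,[uv[0],uv[1],1.])*[1,-1,-1]
    R=V[:3,:3];return -R.T@V[:3,3],R.T@d
def onz(n,uv,z):
    c,d=ray(n,uv);return c+d*(z-c[2])/d[2]
def proj(n,P):
    m=eyes.camera_model(n);V=np.array(m["view"]);p=V[:3,:3]@np.array(P)+V[:3,3]
    q=np.array(m["mtx"])@(p*[1,-1,-1]);return q[:2]/q[2]
def tri(u1,u2):
    A=np.zeros((3,3));b=np.zeros(3)
    for n,u in(("top",u1),("scene",u2)):
        c,d=ray(n,u);d=d/np.linalg.norm(d);M=np.eye(3)-np.outer(d,d);A+=M;b+=M@c
    return np.linalg.solve(A,b)
def dark(im,uv,r=3,thr=None):
    u,v=np.round(uv).astype(int);g=cv2.cvtColor(im,cv2.COLOR_BGR2GRAY).astype(float)[v-r:v+r+1,u-r:u+r+1]
    w=np.clip(np.median(g)-15-g,0,None) if thr is None else (g<thr)*1.
    Y,X=np.mgrid[-r:r+1,-r:r+1];return np.array([u+(w*X).sum()/w.sum(),v+(w*Y).sum()/w.sum()])
E
python3 - <<'E'
from h import *
from scipy.optimize import least_squares
t=cv2.imread("pics/top0.png");s=cv2.imread("pics/scene0.png")
H=[dark(t,(260+a/3.2,180+b/3.2)) for a,b in[(114,112),(182,101),(239,142),(250,212),(139,280),(83,238),(72,168)]]
P=np.array([onz("top",h,.03) for h in H])
k=np.array([3,2,1,0,5,6,7]) # ccw index? set below
k=np.array([0,1,2,3,5,6,7]) # clockwise order from first
def f(p):
    a=p[2]-k*np.pi/4
    return np.r_[P[:,0]-p[0]-.07*np.cos(a),P[:,1]-p[1]-.07*np.sin(a)]
r=least_squares(f,[P[:,0].mean(),P[:,1].mean(),.4]);p=r.x
print("centre",p[:2],"ang0",np.degrees(p[2]),"res mm",np.round(r.fun*1e3,1))
for i in range(8):
    a=p[2]-i*np.pi/4;print(i,np.round(p[:2]+.07*np.array([np.cos(a),np.sin(a)]),4),np.degrees(a))
a4=p[2]-np.pi; kn=p[:2]+.07*np.array([np.cos(a4),np.sin(a4)])
print("proj knob top",proj("top",[*kn,.084]),proj("scene",[*kn,.076]),"seen (328.1,265.9) (240.3,261.6)")
# disc in scene & top
for n,im in(("top",t),("scene",s)):
    h=cv2.cvtColor(im,cv2.COLOR_BGR2HSV);m=cv2.inRange(h,(18,120,120),(32,255,255))
    N,l,st,c=cv2.connectedComponentsWithStats(m)
    print(n,[(st[i,:4].tolist(),st[i,4],np.round(c[i],1).tolist()) for i in range(1,N) if st[i,4]>60])
print("proj disc",proj("top",[*p[:2],.06]),proj("scene",[*p[:2],.06]))
print("cap tri",tri((260+169/3.2,180+161/3.2),(205+(577-352)/3.2,210+40/3.2)),"knob tri",tri((328.1,265.9),(240.3,261.6)))
print("column",onz("top",(260+148/3.2,180+48/3.2),.104))
E
```

```text
centre [ 0.49632611 -0.11148843] ang0 29.735757601625263 res mm [ 0.  -0.3 -0.   0.1 -0.1 -0.   0.2  0.   0.1  0.1 -0.  -0.   0.  -0.2]
0 [ 0.5571 -0.0768] 29.735757601625263
1 [ 0.5639 -0.1299] -15.264242398374737
2 [ 0.531  -0.1723] -60.26424239837474
3 [ 0.4779 -0.179 ] -105.26424239837473
4 [ 0.4355 -0.1462] -150.26424239837476
5 [ 0.4288 -0.0931] -195.26424239837476
6 [ 0.4616 -0.0507] -240.26424239837476
7 [ 0.5148 -0.044 ] -285.26424239837473
proj knob top [328.28961049 265.92444309] [240.06263586 261.21149204] seen (328.1,265.9) (240.3,261.6)
top [([299, 228, 26, 25], np.int32(384), [311.0, 241.6])]
scene [([235, 117, 38, 12], np.int32(142), [253.7, 122.7]), ([248, 245, 33, 18], np.int32(393), [264.3, 254.0]), ([88, 250, 20, 17], np.int32(255), [98.5, 258.5]), ([298, 305, 30, 13], np.int32(100), [312.7, 311.0]), ([226, 394, 38, 15], np.int32(77), [243.3, 401.0])]
proj disc [311.27003109 239.44086116] [263.97181999 252.01829042]
cap tri [ 0.51924641 -0.10975916  0.11749334] knob tri [ 0.43516661 -0.14714372  0.07584488]
column [ 0.59803462 -0.09844871  0.104     ]
```

Emit:
arm_command:
  rows: "0.4 27.4 -19 0 0 0 0; 0.4 27.4 -19 0 0 0 0; 0.4 27.4 -19 0 0 0 0; 0.4 27.4 -19 0 0 0 0; 0.4 27.4 -19 0 0 0 0"
  squeeze: 60

```text
time_s: 0.52
position: [0.3219, -0.3483, 0.248]
tool_rot: [[0.9, 0.435, -0.0], [0.435, -0.9, 0.001], [0.0, -0.001, -1.0]]
ft_force: [-0.0, 0.1, 0.3]
grip_width: 0.0512
```

Emit:
arm_command:
  rows: "0.4 27.4 -19 0 0 0 0; 0.4 27.4 -19 0 0 0 0; 0.4 27.4 -19 0 0 0 0; 0.4 27.4 -19 0 0 0 0; 0.4 27.4 -19 0 0 0 0"

```text
time_s: 0.93
position: [0.4038, -0.203, 0.2482]
tool_rot: [[0.9, 0.435, -0.0], [0.435, -0.9, 0.0], [-0.0, -0.0, -1.0]]
ft_force: [0.5, -0.0, -0.3]
grip_width: 0.0513
```

Emit:
arm_command:
  rows: "0.4 27.4 -19 0 0 0 0; 0.4 27.4 -19 0 0 0 0; 0.4 0 0 0 0 0 0; 0.4 0 0 0 0 0 0; 0.4 0 0 0 0 0 0"

```text
time_s: 1.35
position: [0.436, -0.1468, 0.2481]
tool_rot: [[0.9, 0.436, -0.001], [0.436, -0.9, 0.0], [-0.0, -0.0, -1.0]]
ft_force: [-0.2, 0.1, 0.6]
grip_width: 0.0513
```

Emit:
arm_command:
  rows: "0.4 0 0 33 0 0 0; 0.4 0 0 33 0 0 0; 0.4 0 0 33 0 0 0; 0.4 0 0 33 0 0 0; 0.4 0 0 0 0 0 0"

```text
time_s: 1.77
position: [0.4334, -0.1464, 0.1118]
tool_rot: [[0.901, 0.434, -0.008], [0.434, -0.901, 0.005], [-0.005, -0.009, -1.0]]
ft_force: [-1.4, 1.7, -0.9]
grip_width: 0.0513
```

```bash
python3 - <<'E'
from h import *
for n in("scene","top"):cv2.imwrite(f"pics/{n}1.png",eyes.get_image(n)[:,:,::-1])
a=cv2.imread("pics/scene1.png")[180:320,180:350];b=cv2.imread("pics/top1.png")[180:320,240:380]
cv2.imwrite("pics/c1.png",cv2.resize(np.hstack([a,b]),None,fx=2.5,fy=2.5,interpolation=2))
E
```

```text
(no output)
```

View pics/c1.png

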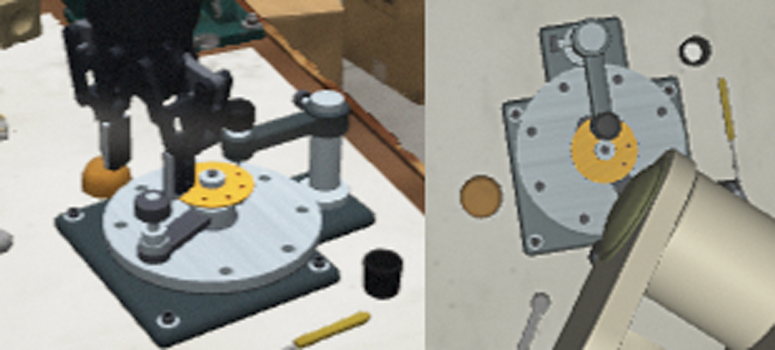

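Emit:
arm_command:
  rows: "0.4 0 0 13 0 0 0; 0.4 0 0 13 0 0 0; 0.4 0 0 12 0 0 0; 0.4 0 0 0 0 0 0; 0.4 0 0 0 0 0 0"

```text
time_s: 2.28
position: [0.4369, -0.1474, 0.0799]
tool_rot: [[0.9, 0.435, 0.002], [0.435, -0.9, -0.001], [0.001, 0.002, -1.0]]
ft_force: [0.5, 0.3, -0.4]
grip_width: 0.0518
```

Emit:
arm_command:
  rows: "0.6 0 0 0 0 0 0; 0.75 0 0 0 0 0 0; 1 0 0 0 0 0 0; 1 0 0 0 0 0 0; 1 0 0 0 0 0 0"

```text
time_s: 2.7
position: [0.437, -0.1471, 0.0798]
tool_rot: [[0.9, 0.436, 0.003], [0.436, -0.9, -0.002], [0.001, 0.003, -1.0]]
ft_force: [-1.0, -0.1, 8.4]
grip_width: 0.0238
```

Emit:
arm_command:
  rows: "1 0 0 0 0 0 0; 1 0 0 0 0 0 0; 1 0 0 0 0 0 0"

```text
time_s: 2.95
position: [0.437, -0.1471, 0.0798]
tool_rot: [[0.9, 0.436, 0.002], [0.436, -0.9, -0.002], [0.001, 0.003, -1.0]]
ft_force: [-0.6, -0.4, 8.6]
grip_width: 0.0238
```

Emit:
arm_command:
  rows: "1 0 0 -3 0 0 0; 1 0 0 -3 0 0 0; 1 0 0 -3 0 0 0; 1 0 0 -2.5 0 0 0; 1 0 0 0 0 0 0"

```text
time_s: 3.37
position: [0.4362, -0.1464, 0.09]
tool_rot: [[0.9, 0.436, -0.0], [0.436, -0.9, 0.0], [0.0, -0.0, -1.0]]
ft_force: [0.7, -0.5, -8.3]
grip_width: 0.0235
```

Emit:
arm_command:
  rows: "1 0 0 0 0 0 0; 1 0 0 0 0 0 0"

```text
time_s: 3.53
position: [0.4362, -0.1465, 0.0896]
tool_rot: [[0.9, 0.436, -0.0], [0.436, -0.9, 0.0], [-0.0, -0.0, -1.0]]
ft_force: [2.0, 0.9, -8.9]
grip_width: 0.0237
```

```bash
python3 - <<'E'
from h import *
cv2.imwrite("pics/s2.png",eyes.get_image("scene")[:,:,::-1])
a=cv2.imread("pics/s2.png")[200:310,180:330]
cv2.imwrite("pics/c2.png",cv2.resize(a,None,fx=5,fy=5,interpolation=2))
E
```

```text
(no output)
```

View pics/c2.png

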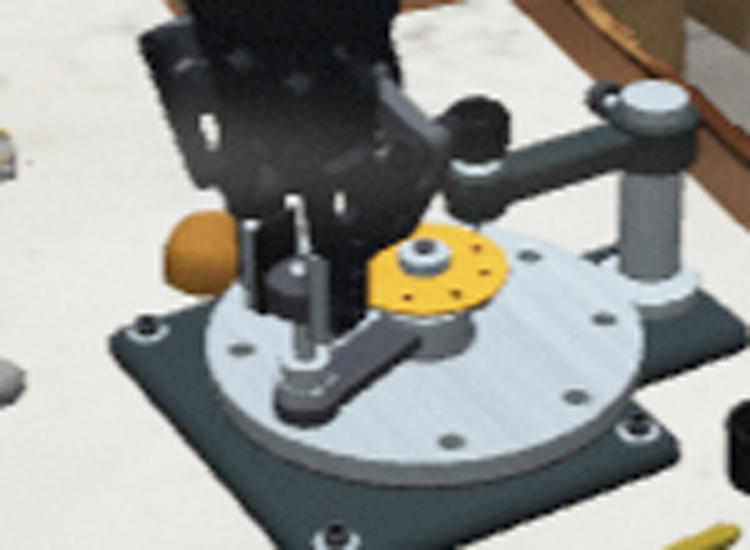

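```bash
python3 - <<'E'
import numpy as np
R=np.array([[.9,.436],[.436,-.9]])
a=np.radians(209.74-np.linspace(0,45,11));P=70*np.c_[np.cos(a),np.sin(a)]
print(np.round(np.diff(P,axis=0)@R,2)); print((P[-1]-P[0])@R, P[-1]-P[0])
E
```

```text
[[-0.16 -5.49]
 [ 0.27 -5.49]
 [ 0.7  -5.45]
 [ 1.13 -5.38]
 [ 1.55 -5.27]
 [ 1.96 -5.14]
 [ 2.35 -4.97]
 [ 2.74 -4.77]
 [ 3.1  -4.54]
 [ 3.45 -4.28]]
[ 17.09602688 -50.7775045 ] [-6.75191959 53.14851951]
```

Emit:
arm_command:
  rows: "1 0 0 -1 0 0 0; 1 0 0 0 0 0 0; 1 0 0 0 0 0 0"

```text
time_s: 3.83
position: [0.4362, -0.1465, 0.0908]
tool_rot: [[0.9, 0.436, -0.0], [0.436, -0.9, 0.0], [-0.0, -0.0, -1.0]]
ft_force: [1.4, 0.7, -8.9]
grip_width: 0.0235
```

Emit:
arm_command:
  rows: "1 -0.2 -5.5 0 0 0 0; 1 0.3 -5.5 0 0 0 0; 1 0.7 -5.5 0 0 0 0; 1 1.1 -5.4 0 0 0 0; 1 1.5 -5.3 0 0 0 0"

```text
time_s: 4.25
position: [0.4274, -0.12, 0.091]
tool_rot: [[0.9, 0.436, 0.001], [0.436, -0.9, -0.0], [0.0, 0.001, -1.0]]
ft_force: [2.3, -1.1, -9.2]
grip_width: 0.0238
```

Emit:
arm_command:
  rows: "1 2 -5.1 0 0 0 0; 1 2.4 -5 0 0 0 0; 1 2.7 -4.8 0 0 0 0; 1 3.1 -4.5 0 0 0 0; 1 3.5 -4.2 0 0 0 0"

```text
time_s: 4.67
position: [0.4296, -0.0929, 0.0909]
tool_rot: [[0.9, 0.436, 0.0], [0.436, -0.9, -0.0], [0.0, 0.0, -1.0]]
ft_force: [1.1, -2.4, -8.7]
grip_width: 0.0242
```

Emit:
arm_command:
  rows: "1 0 0 0 0 0 0; 1 0 0 0 0 0 0; 1 0 0 0 0 0 0"

```text
time_s: 4.92
position: [0.4295, -0.0933, 0.0908]
tool_rot: [[0.9, 0.436, -0.0], [0.436, -0.9, 0.0], [-0.0, -0.0, -1.0]]
ft_force: [2.7, -0.7, -9.1]
grip_width: 0.0236
```

```bash
python3 - <<'E'
from h import *
cv2.imwrite("pics/s3.png",eyes.get_image("scene")[:,:,::-1]);print(proj("scene",[.4288,-.0931,.076]),proj("scene",[.4288,-.0931,.087]))
a=cv2.imread("pics/s3.png")[200:310,180:330]
cv2.imwrite("pics/c3.png",cv2.resize(a,None,fx=5,fy=5,interpolation=2))
E
```

```text
[226.51855831 247.64643388] [226.28937071 242.54562597]
```

View pics/c3.png

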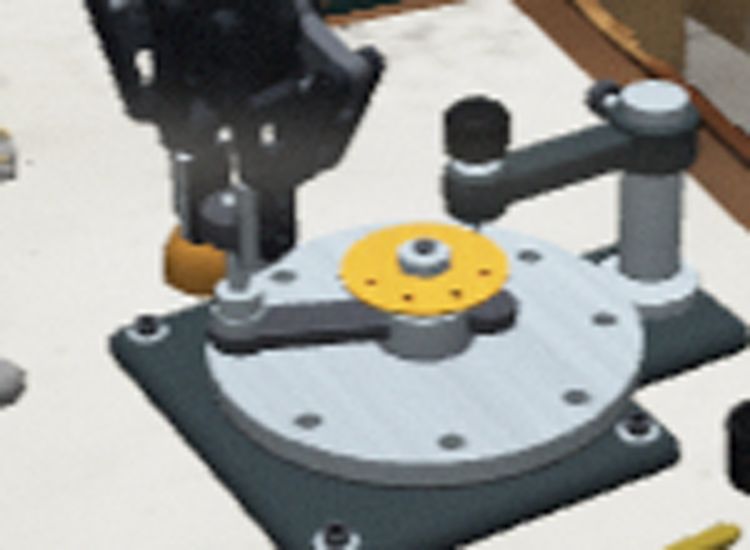

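Emit:
arm_command:
  rows: "1 0 0 2.5 0 0 0; 1 0 0 2.5 0 0 0; 1 0 0 2.5 0 0 0; 1 0 0 0 0 0 0; 1 0 0 0 0 0 0"

```text
time_s: 5.38
position: [0.4295, -0.0935, 0.0832]
tool_rot: [[0.9, 0.436, -0.0], [0.436, -0.9, 0.0], [-0.0, -0.0, -1.0]]
ft_force: [2.9, -0.5, -6.3]
grip_width: 0.0238
```

Emit:
arm_command:
  rows: "1 0 0 2 0 0 0; 1 0 0 1.5 0 0 0; 1 0 0 0 0 0 0; 1 0 0 0 0 0 0"

```text
time_s: 5.72
position: [0.4296, -0.0935, 0.08]
tool_rot: [[0.9, 0.436, 0.0], [0.436, -0.9, -0.0], [0.0, 0.0, -1.0]]
ft_force: [1.0, -0.9, -2.8]
grip_width: 0.0238
```

Emit:
arm_command:
  rows: "0.4 0 0 0 0 0 0; 0.4 0 0 0 0 0 0; 0.4 0 0 0 0 0 0; 0.4 0 0 0 0 0 0"

```text
time_s: 6.05
position: [0.4294, -0.0934, 0.0799]
tool_rot: [[0.9, 0.436, -0.0], [0.436, -0.9, -0.0], [-0.0, -0.0, -1.0]]
ft_force: [0.3, -0.5, 0.0]
grip_width: 0.0508
```

Emit:
arm_command:
  rows: "0.4 0 0 -20 0 0 0; 0.4 0 0 -30 0 0 0; 0.4 0 0 -35 0 0 0; 0.4 0 0 -35 0 0 0; 0.4 0 0 0 0 0 0"

```text
time_s: 6.47
position: [0.4314, -0.0943, 0.2055]
tool_rot: [[0.9, 0.436, 0.01], [0.436, -0.9, -0.005], [0.006, 0.009, -1.0]]
ft_force: [0.8, -0.9, 0.3]
grip_width: 0.0513
```

```bash
python3 - <<'E'
from h import *
for n in("scene","top"):cv2.imwrite(f"pics/{n}4.png",eyes.get_image(n)[:,:,::-1])
a=cv2.imread("pics/scene4.png")[200:310,180:330];b=cv2.imread("pics/top4.png")[180:290,250:370]
cv2.imwrite("pics/c4.png",cv2.resize(np.hstack([a,b]),None,fx=2.9,fy=2.9,interpolation=2))
a=209.74-45
for d in(-10,-5,0,5):
    r=np.radians(a+d);print(d,proj("scene",[.4963+.07*np.cos(r),-.1115+.07*np.sin(r),.076]))
E
```

```text
-10 [226.59958757 244.23477248]
-5 [226.40578729 245.9343292 ]
0 [226.49797781 247.64386002]
5 [226.88026171 249.35014528]
```

View pics/c4.png

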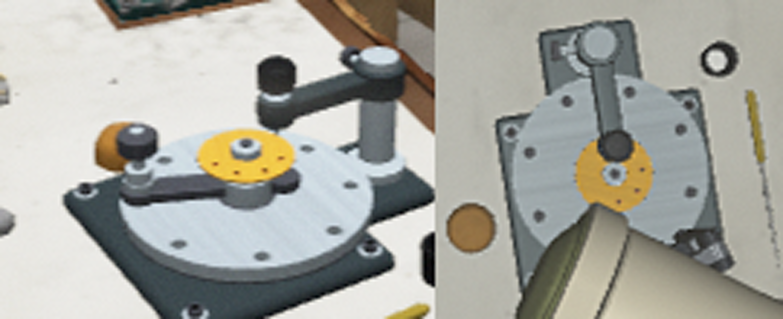

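Emit:
arm_command:
  rows: "1 24.6 17.5 0 0 0 0; 1 24.7 17.6 0 0 0 0; 1 24.7 17.6 0 0 0 0; 1 0 0 0 0 0 0; 1 0 0 0 0 0 0"
  squeeze: 40

```text
time_s: 6.98
position: [0.5191, -0.1085, 0.1975]
tool_rot: [[0.9, 0.436, -0.004], [0.436, -0.9, 0.002], [-0.003, -0.003, -1.0]]
ft_force: [-0.4, 0.4, 0.0]
grip_width: 0.0001
```

Emit:
arm_command:
  rows: "1 0 0 20 0 0 0; 1 0 0 20 0 0 0; 1 0 0 10 0 0 0; 1 0 0 0 0 0 0; 1 0 0 0 0 0 0"

```text
time_s: 7.4
position: [0.5181, -0.1083, 0.1493]
tool_rot: [[0.9, 0.436, -0.002], [0.436, -0.9, 0.001], [-0.002, -0.002, -1.0]]
ft_force: [0.7, -0.4, -0.6]
grip_width: 0.0001
```

```bash
python3 - <<'E'
from h import *
print(readout.observe()["position"],readout.observe()["grip_width"])
cv2.imwrite("pics/s5.png",eyes.get_image("scene")[:,:,::-1])
a=cv2.imread("pics/s5.png")[180:300,200:350]
cv2.imwrite("pics/c5.png",cv2.resize(a,None,fx=4.5,fy=4.5,interpolation=2))
E
```

```text
[ 0.51807891 -0.10832368  0.14929343] 9.327731151812536e-05
```

View pics/c5.png

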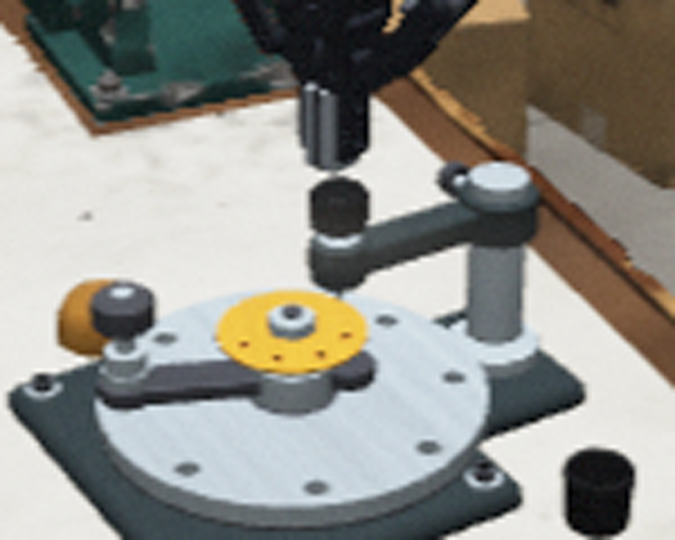

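Emit:
arm_command:
  rows: "1 0 0 5 0 0 0; 1 0 0 4 0 0 0; 1 0 0 3 0 0 0; 1 0 0 0 0 0 0; 1 0 0 0 0 0 0"

```text
time_s: 7.87
position: [0.519, -0.1086, 0.138]
tool_rot: [[0.9, 0.436, -0.0], [0.436, -0.9, -0.0], [-0.0, 0.0, -1.0]]
ft_force: [-0.9, 1.0, 3.1]
grip_width: 0.0001
```

Emit:
arm_command:
  rows: "1 0 0 2 0 0 0; 1 0 0 2 0 0 0; 1 0 0 1.5 0 0 0; 1 0 0 0 0 0 0; 1 0 0 0 0 0 0"

```text
time_s: 8.28
position: [0.5191, -0.1086, 0.1324]
tool_rot: [[0.9, 0.436, 0.0], [0.436, -0.9, -0.0], [0.0, 0.0, -1.0]]
ft_force: [-2.2, 0.5, 5.0]
grip_width: 0.0001
```

Contact and spring force as expected; continue in small steps until the stop shows.

Emit:
arm_command:
  rows: "1 0 0 1 0 0 0; 1 0 0 0 0 0 0; 1 0 0 0 0 0 0"

```text
time_s: 8.53
position: [0.5191, -0.1086, 0.132]
tool_rot: [[0.9, 0.436, 0.001], [0.436, -0.9, -0.0], [0.0, 0.001, -1.0]]
ft_force: [-3.5, 1.1, 10.2]
grip_width: 0.0
```

Emit:
arm_command:
  rows: "1 0 0 1 0 0 0; 1 0 0 0 0 0 0; 1 0 0 0 0 0 0"

```text
time_s: 8.78
position: [0.5192, -0.1086, 0.1319]
tool_rot: [[0.9, 0.436, 0.001], [0.436, -0.9, -0.001], [0.001, 0.001, -1.0]]
ft_force: [-6.2, 1.4, 18.0]
grip_width: 0.0002
```

Emit:
arm_command:
  rows: "1 0 0 -5 0 0 0; 1 0 0 -8 0 0 0; 1 0 0 -15 0 0 0; 1 0 0 -30 0 0 0; 1 0 0 -40 0 0 0"

```text
time_s: 9.2
position: [0.5181, -0.1082, 0.2272]
tool_rot: [[0.9, 0.436, -0.005], [0.436, -0.9, 0.003], [-0.004, -0.005, -1.0]]
ft_force: [0.8, -0.1, -0.1]
grip_width: 0.0001
```

Emit:
arm_command:
  rows: "1 -27 19 0 0 0 0; 1 -27 19 0 0 0 0; 1 -27 19 0 0 0 0; 1 -27 19 0 0 0 0; 1 -27 19 0 0 0 0"

```text
time_s: 9.62
position: [0.438, -0.254, 0.2283]
tool_rot: [[0.9, 0.436, 0.0], [0.436, -0.9, 0.0], [0.0, -0.0, -1.0]]
ft_force: [-0.3, -1.3, -0.1]
grip_width: -0.0002
```

Emit:
arm_command:
  rows: "1 -27 19 0 0 0 0; 1 -27 19 0 0 0 0; 1 0 0 0 0 0 0; 1 0 0 0 0 0 0; 1 0 0 0 0 0 0"

```text
time_s: 10.03
position: [0.407, -0.3102, 0.2282]
tool_rot: [[0.9, 0.435, -0.0], [0.435, -0.9, 0.001], [0.0, -0.001, -1.0]]
ft_force: [0.4, 0.4, 0.6]
grip_width: -0.0002
```

```bash
python3 - <<'E'
from h import *
for n in("scene","top"):cv2.imwrite(f"pics/{n}6.png",eyes.get_image(n)[:,:,::-1])
a=cv2.imread("pics/scene6.png")[200:330,200:345];b=cv2.imread("pics/top6.png")[170:300,240:375]
cv2.imwrite("pics/c6.png",cv2.resize(np.hstack([a,b]),None,fx=2.8,fy=2.8,interpolation=2))
t0=cv2.imread("pics/top0.png");t6=cv2.imread("pics/top6.png");d=np.abs(t0.astype(int)-t6).max(2)
for k,(x,y,w,h) in dict(cap=(303,220,18,12),wax=(250,245,22,26),loupe=(339,190,20,20),file=(354,205,16,80)).items(): print(k,(d[y:y+h,x:x+w]>40).sum())
E
```

```text
cap 8
wax 0
loupe 0
file 0
```

View pics/c6.png

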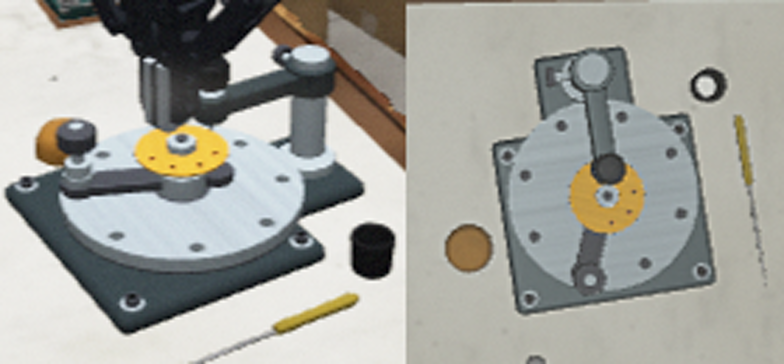

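```bash
python3 - <<'E'
from h import *
print(proj("top",[.4288,-.0931,.084]),"seen 305.4 269.6")
print(env.close_job())
E
```

```text
[305.26423547 269.57799249] seen 305.4 269.6
the job is handed in; nothing more can be done
None
```

The index arm is locked in the next clockwise hole, and the disc has been marked with one full punch stroke. I handed the job in at about 10 s of the 48 s.

- **Indexing:** I pulled the knob up about 11 mm, swung the arm 45° clockwise and lowered the pin into the hole before letting go. The lift force faded smoothly from 9 N to 3 N, so the pin did not catch on the plate. The knob shows within about 1 px of its computed home position in both cameras.
- **Punch:** I pressed the cap down until it stopped 7 mm below rest. The force climbed to 18 N there, against the spring's 6 N. Then I backed off and moved away.
- **Bystanders:** The beeswax, loupe and needle file show no pixel change in the top view.
- **Less certain checks:** In the last scene picture the gripper partly hid the punch cap, so its return rests on the top view and on contact force falling to zero. The 8 changed pixels near the cap are probably the disc having turned. The gripper read 23.8 mm on the 26 mm knob, but the grip held without slipping.

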